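Set the hinge brake of an instrument case so that its lid stays open

ROBOT

A 6-joint arm with a two-finger parallel gripper is mounted at the origin on a cart in front of the work surface, level with it; the furniture and walls round the work are solid. World frame = base frame: x ahead of the robot, y to its left, z up, the work surface at z = 0. Lengths are in mm, angles in rad, forces in N, time in s.
With the tool pointing down it reaches from about 300 to 775 mm from the base axis. Payload 14.6 kg.
Tool frame: the origin (TCP) lies between the finger pads; the fingertips stand 25 mm ahead of it and the grasp point (between the pads) lies 6 mm ahead of it; z points along the fingers, y is the line along which they close (so a half turn about z gives the same grasp; the last joint's range is limited). The gripper opens to 94 mm and grips with 3 to 60 N. Pads are 16 mm wide; open, the fingers measure 119 mm over their backs; the gripper's body (75 mm by 177 mm) begins 78 mm behind the grasp point.
Start: joints at [-1.311, 0.3, 1.521, -0, 1.321, -0.067], TCP at [176.551, -520.883, 230.446] pointing down, gripper open.
Joint ranges: [-3.03, 3.03], [-0.79, 2.21], [0.23, 2.52], [-1.04, 4.18], [0, 3.07], [-2.55, 2.55]. Speed limits (rad/s): [2.22, 2.22, 2.57, 3.14, 3.14, 3.14].

INTERFACE

Orientations are given as [roll, pitch, yaw] about the fixed x, y, z axes, in that order (R = Rz(yaw) Ry(pitch) Rx(roll)).
In Python, from cell import manip gives the robot as it stands. The module is installed in compiled form; this text tells all that it offers.
- The arm moves only by the tool step_arm, never from a script. Its argument "series" is one flat list of numbers, 5 for each row, row after row: the shift along the world's x, y, z in mm, then the turn about the world's z in rad, then the closure, from 0 (fully open) to 1 (shut). In form: [dx, dy, dz, spin, jaw, dx, dy, dz, spin, jaw, ...]. A call has 1 to 20 rows; each row shifts and turns the commanded pose from where the row before left it; what a row does not reach is not made up. A row lasts 1/8 s, in which the tool goes at most 62.5 mm and 10.7 degrees, less where a joint would pass 70% of its speed; a pose out of reach is approached as far as the arm can. A call is refused whole if a number of a shift passes 62.5 or a number of a turn 0.188, either way. A call with a gripper value outside its range is refused whole. The fingers move at their own pace and stop on an object; "squeeze" is the grip in N (left out, the last holds). Time passes only in rows, so rows that do not move let the fingers close. It gives the time, the measured TCP pose, the force, the opening and the grip force at its end, in the units of the state.
- manip.read_state(): the state, without advancing time (a new reading comes with each control period).
- manip.camera(name): name is "scene" or "side" or "wrist"; returns (picture, depth): 420x560x3 uint8, blue, green, red; 420x560 float32, mm along the optical axis (not along the pixel's ray), 0 where there is no reading.
- manip.camera_info(name): a dict with "fovy" (degrees; the focal length in pixels is half the picture's height over the tangent of half this angle, whatever the lens; pixels are square), "cx", "cy" (the principal point, pixels), "eye" and "orientation" of the camera in the world. Camera axes: x right, y down, z forward; pixel columns grow to the right and rows downward; lengths in mm; the calibration is good to about 2 mm. A picture is of the moment at which its call begins: read the wrist's pose just before it. camera_info takes no time and is no camera call; for the wrist camera it gives the pose at the moment of the call.
- manip.sign_off(): hands the job in; it is judged then, once.
The state is a dict: "clock": time; "joints": joint angles; "qd": joint speeds; "effort": joint torques, N m; "eef_pos": TCP position; "eef_rot": TCP orientation; "wrist_force": force on the tool from outside, world axes, zero at the start; "moment": the same for the moment, N m; "finger_gap": finger opening in mm; "finger_force": force on a finger pad.
Only numpy, scipy, OpenCV 4.12 (cv2) and the standard library are available. Lean on these libraries where they do the work, as an engineer would, in place of code of your own. Each camera call takes 0.05 s, during which the arm holds its last target. There are 200 camera calls.

TASK

The lid of the small grey case no longer stays up: raise it half open (about 45 degrees) by its front bar and let go, to see it fall shut. Then tighten the hinge brake by pushing spokes of the star handle down on the side that faces the front of the case, one spoke (a sixth of a turn) at a time, lifting the lid half open and letting go after each to test it. Stop at the first setting at which it holds without overtightening, leave the lid standing half open by itself, and do not shift the things lying around.

Things in the scene. Friction and masses are not known exactly. Their poses are not given: they have to be found in the camera images.
- case: Grey sheet-metal instrument case, fixed to the desk, 120 (x) x 130 (y) x 84 mm high; origin under its centre on the desk. Its x axis points from the front (the bar, on the robot's side) to the hinge at the back, z up. On its left (+y) side, in line with the hinge: a steel brake disc 60 mm across, a dark screw housing, then the star handle under a sheet guard.
- guard_edge (a point): Middle of the front edge of the guard's flat roof (3 mm sheet, underside here, 70 mm above the star's hub and 26 mm in front of it). The roof runs 92 mm back from here and 51 mm to either side along the case's y; its back edge is bent down 30 mm. Front, left and below are open: fingers reach the front spokes only tilted, coming from the front under this edge.
- lid (a joint): Lid angle, rad: 0 shut, grows as the front rises; 0.785 is half open, 1.5 fully up. The lid weighs about 0.5 kg; its damped hinge lets it fall in half a second or more. Only the brake can hold it. How worn the brake is cannot be seen: at the start it is too loose to hold the lid half open, and one to three spokes make it hold.
- lid_bar (a point): Middle of the round steel bar (10 mm thick, 90 mm long, parallel to the case's y) in front of the lid; it lies 160 mm from the hinge line, 40 mm in front of the lid's edge, so two fingers can pinch it from above or tilted, one on each side. It moves with the lid.
- lid_hinge (a point): On the lid's hinge line, in the middle of the width: 60 mm behind the case's centre, 85 mm above the desk. The line runs along the case's y.
- star (a joint): Star handle angle, rad; starts between 0 and 0.25, grows as it tightens: front spokes (towards the case's -x) go down and top ones come to the front. One spoke is 1.047. It stays where it is left; turning takes 3 to 4 N at a spoke's end. It can be backed off by pushing front spokes up.
- star_hub (a point): Centre of the hub (30 mm across) in the plane of the spokes, 85 mm above the desk; in the case's frame x = 0.060, y = +0.130. Six spokes, 9 mm thick with 13 mm end balls 51 mm from the axis, turn in the upright plane of the case's x and z. At star = 0 one points 38 degrees above the front (-x) direction, the others 60 degrees apart; turning by star lowers it by that angle.
- lens_cap: Bystander: black lens cap, 53 mm across, 8 mm high; origin under its centre.
- battery_black: Bystander: black battery block 22 x 42 x 16 mm; origin under its centre.
- glass_jar_1: Bystander: small glass jar with a red lid, 39 mm across, 42 mm high; origin under its centre.
- loupe_2: Bystander: black eye loupe, 34 mm across, 28 mm high; origin under its centre.
- film_can_1: Bystander: black film canister, 33 mm across, 49 mm high; origin under its centre.
- pliers: Bystander: small pliers with orange sleeves, 36 x 114 x 12 mm; origin under its centre.

How it is judged:
By the outcome, as a careful person would: the job done as asked, in the order asked, and still so for the second after the job is handed in, with the robot touching nothing.
It also fails if it takes over 72 s, if anything falls off the work surface, if the arm or the gripper's body presses on something with over 40 N, if the wrist force passes 120 N, or if a joint passes its speed limit or range.

## Working session

There is one attempt and no reset: what is moved stays moved. The work goes in short steps, Python scripts to look and compute and a tool call to move; the robot and the scene stay as the last step left them, time stands still between calls to the robot, and variables do not carry over. Pictures are saved under pics/ and viewed, at most 10 in all, crops included, and the job is handed in when it is done.

Besides the shell and the picture viewer there is one more tool, called after "Request:" by a JSON object that holds its "op" and its "data". step_arm: Moves the arm, as the interface text tells. Its arguments: {"type":"object","properties":{"series":{"type":"array"},"squeeze":{"type":"number"}},"required":["series"]}

```bash
mkdir -p pics
cat > h.py <<'E'
import numpy as np, cv2
from cell import manip
from scipy.spatial.transform import Rotation as R
def snap(n,f):
    inf=manip.camera_info(n); im,d=manip.camera(n); cv2.imwrite(f'pics/{f}.png',im); np.savez(f'pics/{f}.npz',d=d,im=im,inf=np.array([inf],dtype=object)); return im,d,inf
def load(f):
    z=np.load(f'pics/{f}.npz',allow_pickle=True); return z['im'],z['d'],z['inf'][0]
def rot(inf):
    o=np.array(inf['orientation'],float)
    return o if o.shape==(3,3) else (R.from_euler('xyz',o).as_matrix() if o.size==3 else R.from_quat(o).as_matrix())
def foc(inf): return 210/np.tan(np.radians(inf['fovy'])/2)
def px(f,u,v):
    im,d,inf=load(f); z=d[int(v),int(u)]; F=foc(inf)
    return np.array(inf['eye'])+rot(inf)@np.array([(u-inf['cx'])*z/F,(v-inf['cy'])*z/F,z])
def cloud(f):
    im,d,inf=load(f);F=foc(inf);v,u=np.mgrid[:420,:560]
    P=np.stack([(u-inf['cx'])*d/F,(v-inf['cy'])*d/F,d],-1)@rot(inf).T+np.array(inf['eye']); P[d==0]=np.nan; return P
def proj(f,p):
    im,d,inf=load(f); c=rot(inf).T@(np.array(p)-np.array(inf['eye'])); return c[0]/c[2]*foc(inf)+inf['cx'],c[1]/c[2]*foc(inf)+inf['cy']
E
python3 - <<'E'
from h import *
for n in ['scene','side','wrist']:
    im,d,inf=snap(n,n+'0'); print(n,inf)
a=np.hstack([cv2.imread('pics/scene0.png'),cv2.imread('pics/side0.png')])
s=manip.read_state();print(s)
E
```

```text
scene {'fovy': 42.186607107742084, 'cx': 279.21074244447425, 'cy': 208.3857741681314, 'eye': array([-182.870009  , -769.89186365,  852.51749755]), 'orientation': array([-2.29951971,  0.02058182, -1.1017006 ])}
side {'fovy': 50.46161522869136, 'cx': 275.2432540702796, 'cy': 210.17238382505354, 'eye': array([438.32568856, 402.77244157, 753.96241051]), 'orientation': array([-2.23791842,  0.00537955, -3.05242716])}
wrist {'fovy': 68.62826044974494, 'cx': 278.8056967217366, 'cy': 208.40959856158142, 'eye': array([ 237.62032001, -500.07998563,  384.13323791]), 'orientation': array([ 2.91309615e+00,  1.86945712e-03, -1.24403004e+00])}
{'clock': 0.15, 'joints': array([-1.31061084e+00,  3.00342890e-01,  1.52145813e+00, -9.85172740e-06,
        1.32071740e+00, -6.66091988e-02]), 'qd': array([-0.00023148, -0.00047635, -0.00163468, -0.00026508, -0.00047926,
       -0.00074884]), 'effort': array([ 1.44079895e-03, -5.31960940e+01, -3.52820671e+01,  7.08296243e-02,
        2.35706905e-02, -7.38000585e-05]), 'eef_pos': array([ 176.49587515, -520.71006831,  230.00866561]), 'eef_rot': array([-3.14066830e+00, -5.20972752e-05,  3.26797108e-01]), 'wrist_force': array([0.76144228, 0.00488443, 0.2269617 ]), 'moment': array([-0.01071433,  0.040567  , -0.03131063]), 'finger_force': 0.0, 'finger_gap': 93.8828505902918}
```

View pics/scene0.png

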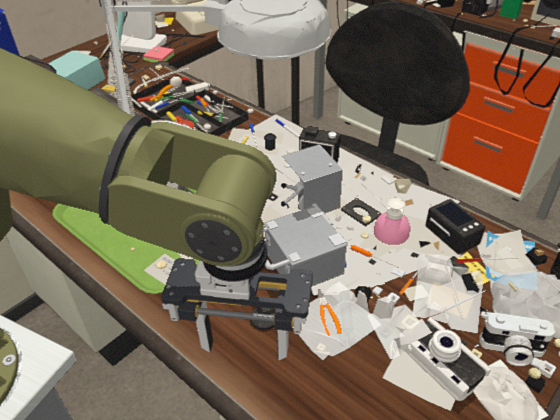

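View pics/side0.png

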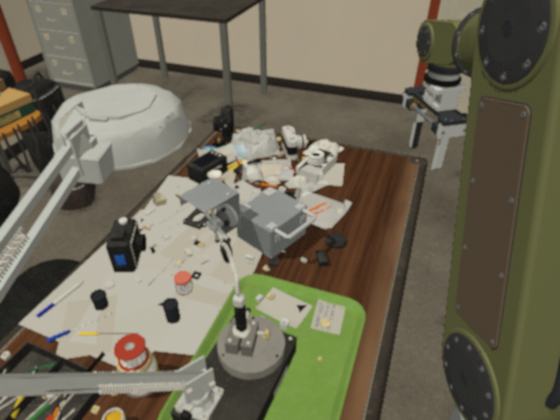

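The side view shows the case lid around (275,215), its bar at about (305,230), and the guard roof at (210,195). I'll fit the lid top and guard roof from the depth.

Run:
```python
from h import *
for f in ['side0','scene0']:
    P=cloud(f); Z=P[...,2]; reg=np.zeros(Z.shape,bool)
    reg[150:300,160:340]=1
    if f=='scene0': reg[:]=0; reg[130:300,255:360]=1
    q=Z[reg]; h,e=np.histogram(q[np.isfinite(q)],bins=np.arange(-20,240,5)); print(f,[(int(a),int(b)) for a,b in zip(e,h) if b>60])
    for lo,hi in ((75,100),(148,168)):
        m=(reg&(Z>lo)&(Z<hi)).astype(np.uint8); n,l,st,c=cv2.connectedComponentsWithStats(m)
        for i in range(1,n):
            if st[i,4]>150:
                X=P[l==i]; r=cv2.minAreaRect(X[:,:2].astype(np.float32)); print(lo,st[i],np.round(X.mean(0)),'rect',np.round(r[0]),np.round(r[1]),round(r[2],1), 'zmed',np.median(X[:,2]))
im=cv2.imread('pics/side0.png')[150:300,160:360]; cv2.imwrite('pics/c1.png',cv2.resize(im,None,fx=4,fy=4,interpolation=cv2.INTER_CUBIC))
```

```text
side0 [(-10, 148), (-5, 9390), (0, 4431), (5, 2115), (10, 1469), (15, 634), (20, 401), (25, 368), (30, 535), (35, 392), (40, 381), (45, 238), (50, 322), (55, 507), (60, 162), (65, 157), (70, 152), (75, 156), (80, 247), (85, 1764), (90, 302), (95, 121), (100, 111), (105, 79), (110, 72), (150, 169), (155, 927), (200, 64)]
75 [ 204  187  113   52 2483] [ 536. -427.   88.] rect [ 542. -406.] [225. 180.] 43.7 zmed 87.96519827403904
148 [ 179  178   61   36 1100] [ 665. -398.  156.] rect [ 665. -400.] [104.  95.] 53.2 zmed 156.19192766942126
scene0 [(-5, 1591), (0, 3377), (5, 522), (10, 347), (15, 293), (20, 113), (25, 116), (30, 132), (35, 156), (40, 86), (45, 97), (50, 142), (55, 159), (60, 194), (65, 217), (70, 239), (75, 262), (80, 322), (85, 1893), (90, 1679), (95, 196), (100, 136), (105, 97), (110, 91), (115, 87), (120, 70), (125, 69), (130, 66), (135, 68), (140, 72), (145, 75), (150, 90), (155, 1210), (160, 86)]
75 [299 130  42  19 570] [ 851. -341.   87.] rect [ 858. -335.] [57. 99.] 10.1 zmed 87.12517808048688
75 [ 264  182   84   88 3781] [ 532. -449.   89.] rect [ 556. -435.] [244. 165.] 26.9 zmed 89.84156932469114
148 [ 282  145   61   42 1414] [ 660. -406.  157.] rect [ 664. -402.] [108.  95.] 51.6 zmed 157.74212848979977
```

View pics/c1.png

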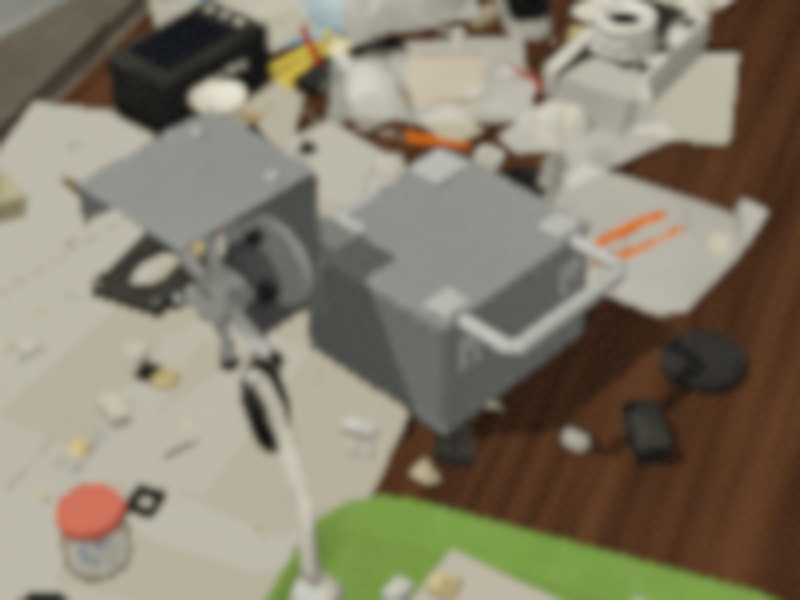

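The crop shows the bar from (515,348) to (622,268), the guard roof with the star below it, and a white rod that comes near the star. Next I'll check that rod's position and the corner geometry.

Run:
```python
from h import *
P=cloud('side0')
print('rod');
for a in [(238,335),(236,320),(320,590),(308,540),(300,480),(285,430),(262,345),(240,320),(225,300),(210,265)]:
    u,v=160+a[0]/4,150+a[1]/4
    print(a,np.round(px('side0',u,v)))
im,d,inf=load('side0');F=foc(inf)
def plane(f,u,v,z):
    im,d,inf=load(f);F=foc(inf);r=rot(inf)@np.array([(u-inf['cx'])/F,(v-inf['cy'])/F,1]);e=np.array(inf['eye']);return e+r*(z-e[2])/r[2]
for nm,pts,z in (('bar',[(515,348),(622,268)],87),('roof',[(80,188),(230,118),(316,178),(190,250)],157),('lid',[(342,218),(440,152),(585,225),(440,320)],87)):
    print(nm,[np.round(plane('side0',160+a/4,150+b/4,z)) for a,b in pts])
# tall things near work
for f in ['side0','scene0']:
    Q=cloud(f).reshape(-1,3); m=(Q[:,0]>150)&(Q[:,0]<850)&(Q[:,1]>-700)&(Q[:,1]<-50)&(Q[:,2]>110)
    H={}
    for p in Q[m]: k=(int(p[0]//50)*50,int(p[1]//50)*50); H.setdefault(k,[]).append(p[2])
    print(f,{k:(len(v),int(max(v))) for k,v in sorted(H.items()) if len(v)>4})
```

```text
rod
(238, 335) [ 662. -443.   -2.]
(236, 320) [ 643. -370.   75.]
(320, 590) [540. -64. 203.]
(308, 540) [544. -68. 228.]
(300, 480) [549. -88. 240.]
(285, 430) [ 560. -115.  241.]
(262, 345) [ 626. -358.   68.]
(240, 320) [ 640. -369.   77.]
(225, 300) [ 648. -370.   90.]
(210, 265) [ 656. -377.  110.]
bar [array([ 478., -346.,   87.]), array([ 420., -422.,   87.])]
roof [array([ 727., -382.,  157.]), array([ 656., -458.,  157.]), array([ 596., -402.,  157.]), array([ 654., -332.,  157.])]
lid [array([ 592., -457.,   87.]), array([ 539., -531.,   87.]), array([ 443., -462.,   87.]), array([ 523., -366.,   87.])]
side0 {(150, -650): (7, 343), (150, -600): (333, 344), (150, -550): (170, 510), (150, -500): (1583, 435), (150, -450): (618, 557), (150, -400): (767, 554), (150, -350): (146, 550), (200, -600): (414, 344), (200, -550): (549, 513), (200, -500): (747, 526), (200, -450): (621, 531), (200, -400): (80, 521), (200, -100): (470, 583), (250, -150): (478, 640), (250, -100): (4443, 652), (500, -100): (783, 240), (550, -450): (18, 156), (550, -250): (12, 199), (550, -200): (156, 233), 
[... 1193 characters left out ...]
32, 245), (550, -100): (8, 243), (600, -500): (46, 160), (600, -450): (671, 164), (600, -400): (199, 161), (600, -300): (7, 393), (650, -500): (234, 160), (650, -450): (325, 162), (650, -400): (395, 417), (650, -350): (1104, 435), (650, -300): (1000, 441), (650, -250): (669, 437), (650, -200): (107, 432), (700, -450): (49, 160), (700, -400): (773, 433), (700, -350): (456, 444), (700, -300): (329, 444), (700, -250): (286, 444), (700, -200): (200, 436), (700, -150): (288, 422), (750, -400): (377, 436), (750, -350): (265, 444), (750, -300): (138, 445), (750, -250): (37, 444), (750, -200): (75, 438), (750, -150): (68, 429), (750, -100): (106, 402), (800, -400): (46, 431), (800, -350): (80, 437)}
```

Request:
{"op": "step_arm", "data": {"series": [45, 22, 5, 0.095, 0, 45, 22, 5, 0.095, 0, 45, 22, 5, 0.095, 0, 45, 22, 5, 0.095, 0, 45, 22, 5, 0.095, 0, 44, 22, 5, 0.095, 0, 0, 0, 0, 0, 0, 0, 0, 0, 0, 0], "squeeze": 15}}

```text
clock: 1.15
eef_pos: [445.1, -389.0, 260.0]
eef_rot: [-3.141, 0.0, 0.896]
wrist_force: [-0.1, -0.9, 0.0]
finger_gap: 94.3
finger_force: 0.0
```

Run:
```python
from h import *
s=manip.read_state(); print(s['clock'],s['eef_pos'],s['eef_rot'],s['joints'],s['wrist_force'])
for n in ['wrist','scene']: snap(n,n+'1')
P=cloud('scene0').reshape(-1,3);Q=cloud('side0').reshape(-1,3)
for f,A in(('scene',P),('side',Q)):
    m=(A[:,0]>580)&(A[:,0]<900)&(A[:,1]>-480)&(A[:,1]<-80)&(A[:,2]>250);A=A[m]
    print(f,np.percentile(A[:,2],[0.5,5,25,50]),'low pts',np.round(A[np.argsort(A[:,2])[:300:60]]))
    dd=np.hypot(A[:,0]-616,A[:,1]+364); i=np.argsort(dd)[:200:40]; print(np.round(dd[i]),np.round(A[i]))
```

```text
1.15 [ 445.0929901  -389.00774463  260.03909242] [-3.14077836e+00  1.65043551e-04  8.96106768e-01] [-7.80109779e-01  3.73135086e-01  1.35505200e+00 -2.52906199e-04
  1.41419798e+00 -1.05380612e-01] [-0.09122916 -0.91268606  0.04831359]
scene [377.34163127 382.41826258 400.87743065 421.67476532] low pts [[ 702. -351.  372.]
 [ 693. -351.  378.]
 [ 682. -344.  380.]
 [ 651. -272.  381.]
 [ 739. -148.  381.]]
[60. 64. 66. 67. 68.] [[ 671. -341.  380.]
 [ 668. -327.  390.]
 [ 675. -335.  387.]
 [ 673. -329.  391.]
 [ 674. -329.  382.]]
side [376.66103233 383.91759287 406.88788373 429.09148209] low pts [[ 675. -209.  372.]
 [ 654. -272.  377.]
 [ 678. -195.  378.]
 [ 735. -156.  379.]
 [ 699. -172.  380.]]
[65. 80. 85. 88. 92.] [[ 663. -319.  380.]
 [ 660. -297.  401.]
 [ 694. -330.  430.]
 [ 686. -310.  429.]
 [ 671. -290.  426.]]
```

View pics/wrist1.png

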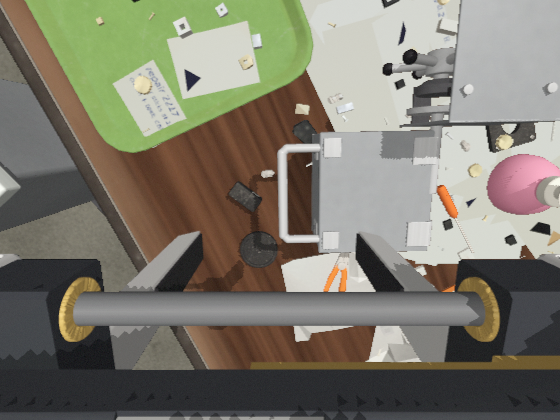

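The wrist view shows the bar from (283,150) to (283,238), the star balls at (386,69) and (410,55), and the guard's front edge at u≈455. The lamp shade is close to the wrist's path at the star, so I'll check the wrist envelope and refine the case pose.

Run:
```python
from h import *
for f,tcp,q1 in (('scene0',(176.5,-520.7,230),-1.311),('side0',(176.5,-520.7,230),-1.311),('scene1',(445,-389,260),-.78)):
    A=cloud(f).reshape(-1,3)-np.array(tcp); A=A[np.isfinite(A[:,0])]
    r=A@[np.cos(q1),np.sin(q1),0]; t=A@[-np.sin(q1),np.cos(q1),0]
    for h in range(60,380,20):
        m=(A[:,2]>=h)&(A[:,2]<h+20)&(abs(t)<130)&(abs(r)<130)
        if m.sum()>15: print(f,h,'radial',np.round(np.percentile(r[m],[1,99])),'perp',np.round(np.percentile(t[m],[1,99])))
def plane(f,u,v,z):
    im,d,inf=load(f);F=foc(inf);r=rot(inf)@np.array([(u-inf['cx'])/F,(v-inf['cy'])/F,1]);e=np.array(inf['eye']);return e+r*(z-e[2])/r[2]
for nm,pts,z in (('bar',[(283,150),(283,238)],86),('lid',[(317,133),(438,131),(433,251),(313,252)],87),('guardfront',[(465,0),(452,120)],157),('balls',[(386,69),(410,55)],90)):
    print(nm,[np.round(plane('wrist1',u,v,z),1) for u,v in pts],[np.round(px('wrist1',u,v)) for u,v in pts])
im,d,inf=load('wrist1')
cv2.imwrite('pics/c2.png',cv2.resize(im[20:160,360:560],None,fx=4,fy=4,interpolation=cv2.INTER_CUBIC))
```

```text
scene0 60 radial [-78.  81.] perp [-41.   1.]
scene0 80 radial [-78.  81.] perp [-40.  23.]
scene0 100 radial [-87.  88.] perp [-40.  34.]
scene0 120 radial [-39.  18.] perp [-25. -15.]
scene0 140 radial [-37.  18.] perp [-37. -16.]
scene0 160 radial [-38.  37.] perp [-39.  11.]
scene0 180 radial [ 4. 34.] perp [-33.  10.]
scene0 200 radial [-43.  34.] perp [-60.  16.]
scene0 220 radial [-97.  37.] perp [-62.  41.]
scene0 240 radial [-117.   39.] perp [-62.  44.]
scene0 260 radial [-125.   34.] perp [-62.  48.]
scene0 280 radial [-127.   16.] perp [-59.  52.]
scene0 300 radial [-129.  -66.] perp [-56.  50.]
scene0 320 radial [-130.  -88.] perp [-44.  34.]
side0 60 radial [-85.  74.] perp [-33.  38.]
side0 80 radial [-90.  77.] perp [-29.  38.]
side0 100 radial [-92.  83.] perp [-29.  38.]
side0 120 radial [-45.  13.] perp [-23.  24.]
side0 140 radial [-45.   7.] perp [-35.  33.]
side0 160 radial [-42.  16.] perp [-33.  36.]
side0 180 radial [-37.   7.] perp [-20.  34.]
side0 200 radial [-127.   18.] perp [-3. 59.]
side0 220 radial [-129.   26.] perp [23. 60.]
side0 240 radial [-127. 
[... 838 characters left out ...]
radial [-130. -100.] perp [-21.  13.]
bar [array([ 480. , -351.2,   86. ]), array([ 419.7, -427. ,   86. ])] [array([ 480., -351.,   89.]), array([ 420., -426.,   90.])]
lid [array([ 518.1, -359.5,   87. ]), array([ 616.7, -435.8,   87. ]), array([ 542.3, -544.3,   87. ]), array([ 436. , -460.9,   87. ])] [array([ 527., -365.,   -2.]), array([ 615., -435.,   91.]), array([ 557., -599.,    1.]), array([ 423., -493.,    0.])]
guardfront [array([ 654.4, -347.1,  157. ]), array([ 601.9, -414.7,  157. ])] [array([ 654., -347.,  158.]), array([ 601., -414.,  158.])]
balls [array([ 607.2, -352.9,   90. ]), array([ 632.4, -357. ,   90. ])] [array([ 616., -354.,   66.]), array([ 620., -355.,  118.])]
```

View pics/c2.png

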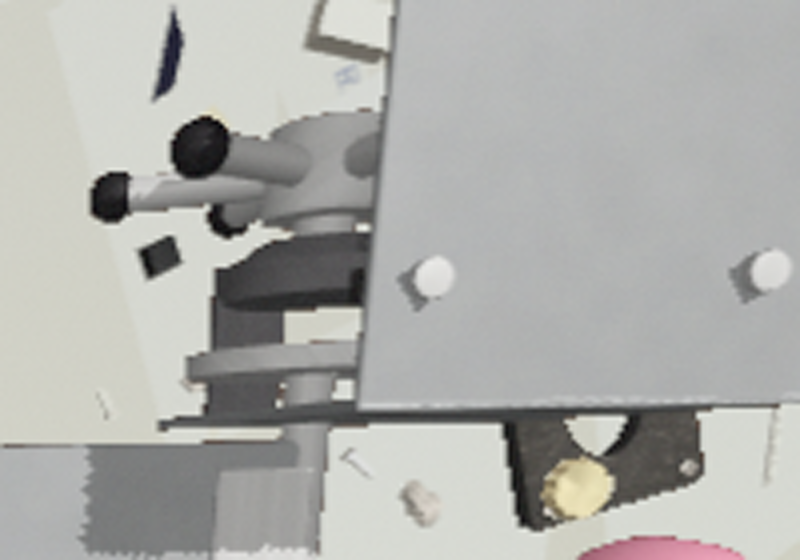

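The crop shows the front balls at image (388,69), low, and (410,57), high, which puts one spoke at about 32° above the front. First I'll descend on the bar with the jaws about 40 mm open, while a script checks the shade and rod outline.

Request:
{"op": "step_arm", "data": {"series": [4, 0, 0, 0.01, 0.57, 0, 0, 0, 0, 0.57, 0, 0, 0, 0, 0.57, 0, 0, -50, 0, 0.57, 0, 0, -50, 0, 0.57, 0, 0, -40, 0, 0.57, 0, 0, -29, 0, 0.57, 0, 0, 0, 0, 0.57]}}

```text
clock: 2.25
eef_pos: [448.8, -388.2, 89.7]
eef_rot: [-3.138, -0.0, 0.907]
wrist_force: [0.1, -1.1, 1.0]
finger_gap: 40.6
finger_force: 0.0
```

Run:
```python
from h import *
from scipy.optimize import least_squares
P=np.vstack([cloud('scene0').reshape(-1,3),cloud('side0').reshape(-1,3),cloud('scene1').reshape(-1,3)])
m=(P[:,0]>500)&(P[:,0]<650)&(P[:,1]>-330)&(P[:,1]<-60)&(P[:,2]>120)&(P[:,2]<300);R_=P[m]
for y in range(-330,-60,30):
    k=(R_[:,1]>=y)&(R_[:,1]<y+30)
    if k.sum()>3: print('rod y',y,k.sum(),np.round(np.median(R_[k],0)),np.round(R_[k].max(0)-R_[k].min(0)))
m=(P[:,0]>580)&(P[:,0]<950)&(P[:,1]>-480)&(P[:,1]<-20)&(P[:,2]>365)&(P[:,2]<500);L=P[m]
for T in ((575,-321),(564,-333),(560,-340)):
    a=np.arctan2(T[1],T[0]);r=(L[:,:2]-T)@[np.cos(a),np.sin(a)];t=(L[:,:2]-T)@[-np.sin(a),np.cos(a)]
    # distance outside box r<42,|t|<64
    d=np.hypot(np.maximum(r-42,0),np.maximum(abs(t)-64,0)); print(T,np.round(np.percentile(d,[0,.5,2]),1),L[d.argmin()])
```

```text
rod y -210 56 [ 582. -195.  192.] [20. 25. 40.]
rod y -180 183 [ 581. -166.  202.] [24. 28. 63.]
rod y -150 126 [ 568. -134.  238.] [20. 30. 16.]
rod y -120 123 [ 556. -103.  242.] [19. 29. 10.]
rod y -90 678 [538. -70. 186.] [ 32.  30. 123.]
(575, -321) [ 8.1 13.4 20.6] [ 650.64319224 -287.85067843  392.29787363]
(564, -333) [17.6 25.2 31.6] [ 650.30554868 -298.14260622  380.39638354]
(560, -340) [23.  30.3 36.6] [ 650.30554868 -298.14260622  380.39638354]
```

Request:
{"op": "step_arm", "data": {"series": [0, 0, 0, 0, 1, 0, 0, 0, 0, 1, 0, 0, 0, 0, 1, 0, 0, 0, 0, 1, 0.6, -0.5, 15.7, 0, 1, 1.8, -1.4, 15.5, 0, 1, 3, -2.3, 15.2, 0, 1, 4.2, -3.3, 14.8, 0, 1, 5.3, -4.1, 14.2, 0, 1, 6.4, -5, 13.5, 0, 1, 7.4, -5.8, 12.6, 0, 1, 8.3, -6.5, 11.6, 0, 1, 0, 0, 0, 0, 1, 0, 0, 0, 0, 1], "squeeze": 15}}

```text
clock: 4.0
eef_pos: [486.2, -417.3, 206.6]
eef_rot: [-3.14, -0.0, 0.907]
wrist_force: [-11.3, 10.3, 13.5]
finger_gap: 9.6
finger_force: 15.0
```

Run:
```python
from h import *
snap('scene','scene2'); a=cv2.imread('pics/scene2.png')[120:300,200:420]; snap('side','side2'); b=cv2.imread('pics/side2.png')[130:310,170:390]
cv2.imwrite('pics/c3.png',cv2.resize(np.hstack([a,b]),None,fx=1.8,fy=1.8,interpolation=cv2.INTER_CUBIC))
```

```text
(no output)
```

View pics/c3.png

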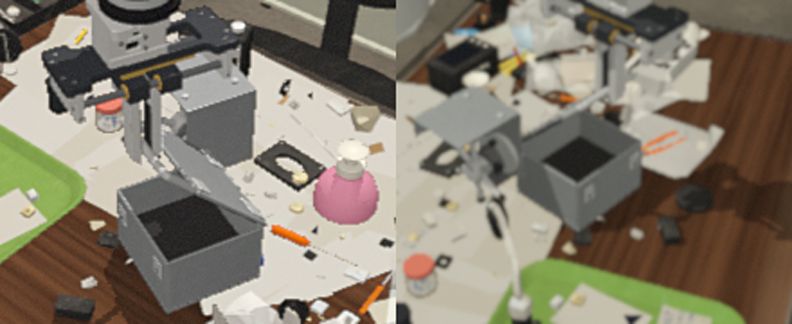

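The lid is up at about 45°, with the bar pinched. I'll let go now, opening the jaws and then rising clear.

Request:
{"op": "step_arm", "data": {"series": [0, 0, 0, 0, 0, 0, 0, 15, 0, 0, 0, 0, 40, 0, 0, 0, 0, 40, 0, 0, 0, 0, 0, 0, 0, 0, 0, 0, 0, 0, 0, 0, 0, 0, 0, 0, 0, 0, 0, 0, 0, 0, 0, 0, 0]}}

```text
clock: 5.22
eef_pos: [486.5, -417.8, 299.2]
eef_rot: [-3.141, -0.0, 0.907]
wrist_force: [-0.1, 0.2, -0.2]
finger_gap: 92.9
finger_force: 0.0
```

```bash
cat > lid.py <<'E'
from h import *
import sys
f=sys.argv[1]; snap('wrist',f); s=manip.read_state(); print(s['clock'],s['eef_pos'],s['eef_rot'][2],s['wrist_force'],s['finger_gap'])
P=cloud(f); a=np.radians(-38.1); H=np.array([653,-385.]); X=np.array([np.cos(a),np.sin(a)]);Y=np.array([-X[1],X[0]])
x=(P[...,:2]-H)@X; y=(P[...,:2]-H)@Y; z=P[...,2]-85
# lid plate points: y in -190..-70, between hinge & edge
m=(y>-180)&(y<-80)&(x<10)&(x>-130)&(z>-3)&(z<170)&(np.hypot(x,z)>30)&(np.hypot(x,z)<125)
if m.sum()>50: print('lid angle deg',m.sum(),np.percentile(np.degrees(np.arctan2(z[m],-x[m])),[10,25,50,75,90]).round(1))
# front balls: dark points near star plane
im=load(f)[0]; dark=im.max(-1)<60
m=(abs(y)<14)&(x<-28)&(x>-65)&(abs(z)<62)&dark
n,l,st,c=cv2.connectedComponentsWithStats(m.astype(np.uint8))
for i in range(1,n):
    if st[i,4]>6: k=l==i; print('ball',st[i,4],c[i].round(),'x,y,z',np.round([np.median(x[k]),np.median(y[k]),np.median(z[k]),z[k].max()],1))
E
python3 lid.py w3
```

```text
5.275 [ 486.556213   -417.74218428  299.3081841 ] 0.9068166415049279 [-0.14163186 -0.73194142  0.04488888] 93.74724693845974
lid angle deg 6169 [2.4 3.  3.9 5.4 7.2]
ball 113 [346.  71.] x,y,z [-43.4   2.   31.8  35.1]
ball 60 [334.  80.] x,y,z [-46.6   1.7 -18.8 -16.1]
```

The lid fell shut. The upper front ball is about 34° above the front, so star0 ≈ 0.07. Moving beside the star, with the rear open finger to be above the front ball.

Request:
{"op": "step_arm", "data": {"series": [0, 0, -50, 0, 0, 7.3, 8.1, -49, 0.01, 0, 25, 25, 0, 0.1, 0, 25, 30, 0, 0.1, 0, 20, 22, 0, 0.051, 0, 0, 0, -20, 0, 0, 0, 0, 0, 0, 0]}}

```text
clock: 6.15
eef_pos: [563.5, -332.2, 179.1]
eef_rot: [-3.139, -0.0, 1.168]
wrist_force: [-0.4, -0.1, 0.2]
finger_gap: 94.3
finger_force: 0.0
```

```bash
python3 lid.py w4
```

```text
6.2 [ 563.62204676 -332.6606576   180.27602322] 1.16765980906238 [ 0.45786548 -0.7656247  -0.01748164] 94.19313564235806
lid angle deg 3975 [2.4 2.8 3.6 5.2 7.1]
ball 115 [346. 209.] x,y,z [-46.5   3.9 -19.1 -16.7]
ball 198 [364. 225.] x,y,z [-44.1   4.4  31.7  34.7]
```

View pics/w4.png

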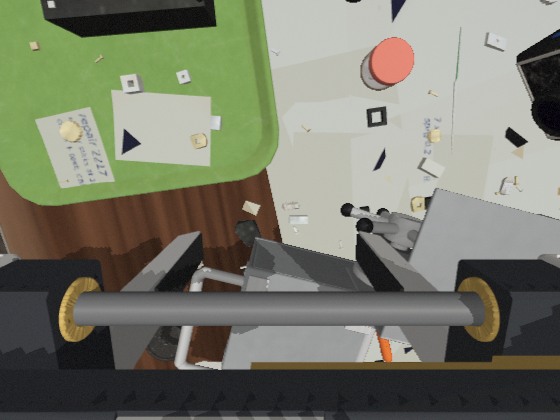

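The finger tip is at about (358,237), next to the upper ball at (364,225). I'll check the tip's projected position numerically.

Run:
```python
from h import *
s=manip.read_state(); p=s['eef_pos'];Rm=R.from_euler('xyz',s['eef_rot']).as_matrix()
for yy in (47.1,59.5):
    for xx in (8,-8): print(yy,xx,np.round(proj('w4',p+Rm@[xx,yy,25])))
P=cloud('w4')
for (u,v) in ((364,225),(346,209)): print('ball tool frame',np.round(Rm.T@(P[v,u]-p),1))
a=np.radians(-38.1)
F=p+Rm@[0,53.3,25]; d=F[:2]-np.array([653,-385]); print('F case rel hub',d@[np.cos(a),np.sin(a)],d@[-np.sin(a),np.cos(a)],F[2])
# edge of finger tip in depth
Q=(P-p)@Rm; m=(Q[...,2]>0)&(Q[...,2]<40)&(abs(Q[...,0])<20)&(abs(Q[...,1])>30)&(abs(Q[...,1])<75)
q=Q[m&(P[...,2]>150)];print(len(q),np.percentile(q,[1,99],axis=0).round(1) if len(q) else '')
for zz in range(0,28,4):
    k=q[(q[:,2]>=zz)&(q[:,2]<zz+4)&(q[:,1]>0)]
    if len(k)>3: print(zz,k[:,1].min().round(1),k[:,1].max().round(1),k[:,0].max().round(1))
```

```text
47.1 8 [358. 234.]
47.1 -8 [357. 259.]
59.5 8 [379. 234.]
59.5 -8 [377. 259.]
ball tool frame [ 2.9 60.9 62.5]
ball tool frame [  2.9  58.5 113.5]
F case rel hub -51.17552745385473 -0.1681517457332872 155.21459712877459
1301 [[ -7.6 -59.1   0.3]
 [  9.9  57.   25.8]]
0 45.4 57.5 10.0
4 45.6 57.5 10.2
8 45.4 57.2 10.0
12 45.5 57.6 10.1
16 45.4 56.4 9.9
20 45.4 53.9 9.8
24 45.6 50.8 9.8
```

The finger's back is chamfered at the tip, leaving flat only 47–52.5 mm from the TCP, so I'll shift 9 mm towards the hub. Then I'll push down, moving outward with the ball.

Request:
{"op": "step_arm", "data": {"series": [7.1, -5.6, 0, 0, 0, 0, 0, -15, 0, 0, 0, 0, -15, 0, 0, 0, 0, -5, 0, 0, -1, 0.8, -5, 0, 0, -1, 0.8, -5, 0, 0, -1.1, 0.9, -5, 0, 0, 0, 0, 0, 0, 0]}}

```text
clock: 7.2
eef_pos: [566.3, -334.7, 130.5]
eef_rot: [-3.137, -0.001, 1.168]
wrist_force: [-14.4, 9.3, 6.7]
finger_gap: 94.0
finger_force: 8.6
```

```bash
python3 lid.py w5
```

```text
7.25 [ 566.31254264 -334.66640246  130.50540378] 1.1681539547660136 [-15.32394259   9.99500727   6.69256428] 93.94840839890009
lid angle deg 4009 [2.4 2.8 3.4 4.5 6.1]
ball 151 [359. 221.] x,y,z [-41.4   4.  -27.9 -25.1]
ball 24 [371. 232.] x,y,z [-47.8   8.7  19.2  21.1]
ball 642 [366. 260.] x,y,z [-54.9  -1.   45.4  62. ]
```

Request:
{"op": "step_arm", "data": {"series": [-2.4, 1.9, 2, 0, 0, -1.5, 1.2, -3, 0, 0, 0, 0, -6, 0, 0, 0, 0, 0, 0, 0]}}

```text
clock: 7.75
eef_pos: [562.8, -331.7, 122.5]
eef_rot: [-3.137, -0.001, 1.168]
wrist_force: [-9.5, 6.3, 2.5]
finger_gap: 93.9
finger_force: 5.1
```

```bash
python3 lid.py w6
```

```text
7.8 [ 562.79396975 -331.7154125   122.51769441] 1.1681262171538984 [-9.19174636  7.02553773  2.89206075] 93.89465069627158
lid angle deg 3076 [2.4 2.7 3.4 4.2 5.6]
ball 160 [371. 225.] x,y,z [-37.9   4.8 -32.5  14.7]
ball 839 [369. 263.] x,y,z [-59.5  -0.7  43.4  62. ]
```

Request:
{"op": "step_arm", "data": {"series": [0, 0, 11, 0, 0, 4.7, -3.7, 0, 0, 0, 0, 0, -8, 0, 0, 0, 0, -8, 0, 0, 0, 0, -8, 0, 0, 0, 0, 0, 0, 0]}}

```text
clock: 8.55
eef_pos: [568.4, -336.3, 109.4]
eef_rot: [-3.141, -0.0, 1.168]
wrist_force: [-0.1, -0.3, 0.2]
finger_gap: 93.8
finger_force: 0.0
```

```bash
python3 lid.py w7
```

```text
8.6 [ 568.60105281 -336.37536199  109.94677403] 1.1677645855357235 [-0.06969089 -0.28340033  0.55773296] 94.14060580042137
lid angle deg 1950 [2.3 2.6 3.1 3.8 4.4]
ball 1266 [371. 263.] x,y,z [-52.6   1.   32.2  62. ]
ball 214 [423. 270.] x,y,z [-32.2   7.3  43.4  46.9]
```

Request:
{"op": "step_arm", "data": {"series": [-4.3, 3.4, 0, 0, 0, 0, 0, -6.5, 0, 0, 0, 0, 0, 0, 0, 0, 0, 30, 0, 0, 0, 0, 35, 0, 0, 10.5, -8.2, 0, 0, 0, 0, 0, -10, 0, 0, 0, 0, -6, 0, 0, 0, 0, -6.5, 0, 0, 0, 0, 0, 0, 0]}}

```text
clock: 9.85
eef_pos: [574.1, -340.6, 146.7]
eef_rot: [-3.139, -0.0, 1.168]
wrist_force: [-8.7, 5.2, 9.1]
finger_gap: 93.7
finger_force: 7.1
```

```bash
python3 lid.py w8
```

```text
9.9 [ 574.13343852 -340.56779462  146.81011436] 1.1680466673275667 [-8.44110092  5.90632507  9.51837088] 93.80239068937698
lid angle deg 4588 [2.5 2.9 3.6 5.2 7. ]
ball 189 [336. 217.] x,y,z [-50.8   4.   -5.8  -2.9]
ball 334 [361. 253.] x,y,z [-45.3  -0.7  52.   61.9]
ball 21 [381. 236.] x,y,z [-32.6   8.6  39.3  41. ]
```

Request:
{"op": "step_arm", "data": {"series": [0, 0, 34, 0, 0, -11.6, 9.1, 0, 0, 0, 0, 0, -35, 0, 0, 0, 0, -30, 0, 0, 0, 0, -6, 0, 0, 0, 0, -6, 0, 0, 0, 0, -6, 0, 0, 0, 0, 0, 0, 0]}}

```text
clock: 10.9
eef_pos: [563.4, -332.2, 97.9]
eef_rot: [3.141, 0.0, 1.168]
wrist_force: [0.3, 0.3, -0.8]
finger_gap: 93.9
finger_force: 0.0
```

```bash
python3 lid.py w9
```

```text
10.95 [ 563.363215   -332.16605668   97.95558154] 1.167776235689311 [0.16880602 0.59563941 0.29293939] 93.77348466963686
lid angle deg 541 [2.1 2.5 3.1 3.9 4.2]
ball 17 [374. 233.] x,y,z [-49.6   8.6 -12.6 -11.1]
ball 1201 [375. 269.] x,y,z [-59.2   1.1  27.4  58.5]
ball 325 [435. 279.] x,y,z [-36.7   6.8  39.8  43.5]
```

Request:
{"op": "step_arm", "data": {"series": [-0.8, 0.6, -4, 0, 0, 0, 0, -1, 0, 0, 0, 0, 0, 0, 0, 0, 0, 40, 0, 0, 0, 0, 45, 0, 0, 13, -10.2, 0, 0, 0, 0, 0, -12, 0, 0, 0, 0, 0, 0, 0]}}

```text
clock: 11.95
eef_pos: [574.4, -340.9, 162.9]
eef_rot: [-3.137, -0.001, 1.168]
wrist_force: [0.7, 0.0, 0.1]
finger_gap: 94.4
finger_force: 0.0
```

```bash
python3 lid.py w10
```

```text
12.0 [ 574.67569327 -341.09808308  163.74561654] 1.1678412339778466 [-0.05527438  0.09224524  0.82406848] 94.02305494474922
lid angle deg 4315 [2.4 2.9 3.6 5.2 7.1]
ball 148 [333. 210.] x,y,z [-49.3   4.  -11.6  -8.9]
ball 260 [359. 235.] x,y,z [-42.6   4.8  38.5  62. ]
```

Request:
{"op": "step_arm", "data": {"series": [0, 0, -8, 0, 0, 0, 0, -6, 0, 0, 0, 0, -6, 0, 0, 0, 0, 0, 0, 0]}}

```text
clock: 12.5
eef_pos: [574.6, -340.9, 146.0]
eef_rot: [-3.139, -0.001, 1.168]
wrist_force: [-12.6, 9.0, 10.4]
finger_gap: 93.4
finger_force: 8.9
```

```bash
python3 lid.py w11
```

```text
12.55 [ 574.5917225  -340.89711076  146.02667566] 1.168207418695046 [-12.77145935   8.4852798   11.14727767] 93.85270364449343
lid angle deg 4610 [2.5 2.8 3.6 5.1 7. ]
ball 163 [337. 215.] x,y,z [-48.5   4.  -14.1 -10.7]
ball 407 [361. 250.] x,y,z [-44.7   0.7  49.4  62. ]
```

Request:
{"op": "step_arm", "data": {"series": [0.8, -0.6, -2, 0, 0, 0, 0, -2, 0, 0, 0, 0, 0, 0, 0]}}

```text
clock: 12.92
eef_pos: [575.1, -340.9, 143.8]
eef_rot: [-3.138, -0.001, 1.169]
wrist_force: [-24.4, 17.9, 26.8]
finger_gap: 90.8
finger_force: 20.1
```

```bash
python3 lid.py w12
```

```text
12.975 [ 575.08902309 -340.90279777  143.82178343] 1.1686916383704824 [-24.53661353  17.6028846   27.31102163] 91.15801862548483
lid angle deg 4564 [2.5 2.8 3.6 5.1 6.9]
ball 161 [337. 215.] x,y,z [-47.6   4.1 -16.3 -13.1]
ball 432 [359. 251.] x,y,z [-45.7   0.4  48.1  61.9]
```

The star has turned about 57–58°. I'll retreat upward and go back to the bar.

Request:
{"op": "step_arm", "data": {"series": [-2, 1.5, 20, 0, 0, 0, 0, 40, 0, 0, -35, -11.7, 0, -0.08, 0.57, -45, -18, 0, -0.09, 0.57, -45.2, -18, 0, -0.092, 0.57, 0, 0, 0, 0, 0.57, 0, 0, -40, 0, 0.57, 0, 0, -40, 0, 0.57, 0, 0, -30, 0, 0.57, 0, 0, 0, 0, 0.57]}}

```text
clock: 14.22
eef_pos: [449.0, -387.5, 89.7]
eef_rot: [-3.138, -0.0, 0.907]
wrist_force: [0.6, 0.0, -0.9]
finger_gap: 40.2
finger_force: 0.0
```

Request:
{"op": "step_arm", "data": {"series": [0, 0, 0, 0, 1, 0, 0, 0, 0, 1, 0, 0, 0, 0, 1, 0, 0, 0, 0, 1, 0.6, -0.5, 15.7, 0, 1, 1.8, -1.4, 15.5, 0, 1, 3, -2.3, 15.2, 0, 1, 4.2, -3.3, 14.8, 0, 1, 5.3, -4.1, 14.2, 0, 1, 6.2, -4.8, 13.5, 0, 1, 7, -5.5, 12.6, 0, 1, 7.5, -6, 11.6, 0, 1, 0, 0, 0, 0, 1, 0, 0, 0, 0, 1], "squeeze": 15}}

```text
clock: 15.98
eef_pos: [484.7, -416.1, 204.4]
eef_rot: [-3.141, -0.0, 0.906]
wrist_force: [4.4, 0.1, -4.0]
finger_gap: 9.5
finger_force: 15.0
```

Request:
{"op": "step_arm", "data": {"series": [0, 0, 0, 0, 0, 0, 0, 15, 0, 0, 0, 0, 40, 0, 0, 0, 0, 40, 0, 0, 0, 0, 0, 0, 0, 0, 0, 0, 0, 0, 0, 0, 0, 0, 0, 0, 0, 0, 0, 0, 0, 0, 0, 0, 0]}}

```text
clock: 17.1
eef_pos: [484.6, -416.3, 299.3]
eef_rot: [-3.141, -0.0, 0.906]
wrist_force: [-0.3, -0.5, 0.3]
finger_gap: 93.3
finger_force: 0.0
```

```bash
python3 lid.py w13
```

```text
17.15 [ 484.63447099 -416.36588795  299.36691756] 0.9057913215620377 [-0.40162409  0.06091254  0.38390272] 93.57480515482746
lid angle deg 6347 [ 7.8  8.3  9.2 10.7 12.7]
ball 120 [351.  70.] x,y,z [-41.6   1.8  34.7  38. ]
ball 63 [335.  79.] x,y,z [-47.9   1.6 -16.  -12.6]
```

The lid fell again, more slowly. The star is about 4° short of a full spoke. The finger tip behaves like a wedge along its closing direction, so I'll check clearance under the lamp for the closed or narrow gripper turned 90°, where the tip is square.

```bash
python3 lid.py w14
python3 - <<'E'
from h import *
P=np.vstack([cloud(f).reshape(-1,3) for f in('scene0','side0','scene1','scene2','side2')])
m=(P[:,0]>600)&(P[:,0]<950)&(P[:,1]>-480)&(P[:,1]<-20)&(P[:,2]>365)&(P[:,2]<460);L=P[m]
a=np.radians(-38.1);X=np.array([np.cos(a),np.sin(a)]);Y=np.array([-X[1],X[0]]);H=np.array([653,-385.])
for c,off in((50,0),(50,10),(50,20),(57,20),(57,10),(57,0)):
    T=H-c*X-off*Y; A=np.arctan2(T[1],T[0]); r=(L[:,:2]-T)@[np.cos(A),np.sin(A)];t=(L[:,:2]-T)@[-np.sin(A),np.cos(A)]
    o=[]
    for z in (93,120,150,175):
        h=L[:,2]-z
        cyl=np.hypot(np.maximum(np.hypot(np.maximum(r+11,0),np.maximum(h-240,0))-50,0),np.maximum(abs(t)-63,0))
        cyl=cyl[(h>190)&(h<300)] if ((h>190)&(h<300)).any() else np.array([99])
        fl=(np.hypot(r,t)-46)[(h>110)&(h<=195)]
        o.append((z,np.percentile(cyl,0.3).round(1),cyl.min().round(1),fl.min().round(1) if len(fl) else None))
    print(c,off,T.round(),o)
E
```

```text
17.2 [ 484.63735238 -416.37551963  299.46062055] 0.9057862896757167 [-0.24081638 -1.01161325 -0.04142744] 93.50603463780399
lid angle deg 6269 [5.2 5.7 6.6 8.1 9.9]
ball 119 [351.  70.] x,y,z [-41.6   1.9  34.7  37.8]
ball 64 [335.  79.] x,y,z [-48.    1.9 -16.  -12.5]
50 0 [ 614. -354.] [(93, np.float64(4.4), np.float64(2.1), None), (120, np.float64(0.0), np.float64(0.0), None), (150, np.float64(0.0), np.float64(0.0), None), (175, np.float64(0.0), np.float64(0.0), None)]
50 10 [ 607. -362.] [(93, np.float64(9.1), np.float64(5.6), None), (120, np.float64(3.2), np.float64(0.0), None), (150, np.float64(2.4), np.float64(0.0), None), (175, np.float64(2.1), np.float64(0.0), None)]
50 20 [ 601. -370.] [(93, np.float64(16.4), np.float64(12.8), None), (120, np.float64(9.9), np.float64(4.9), None), (150, np.float64(9.7), np.float64(3.7), None), (175, np.float64(9.6), np.float64(3.7), None)]
57 20 [ 596. -366.] [(93, np.float64(18.5), np.float64(15.3), None), (120, np.float64(12.7), np.float64(7.5), None), (150, np.float64(12.3), np.float64(6.5), None), (175, np.float64(12.1), np.float64(6.5), None)]
57 10 [ 602. -358.] [(93, np.float64(11.8), np.float64(9.2), None), (120, np.float64(5.1), np.float64(0.0), None), (150, np.float64(5.2), np.float64(0.0), None), (175, np.float64(4.4), np.float64(0.0), None)]
57 0 [ 608. -350.] [(93, np.float64(6.9), np.float64(3.6), None), (120, np.float64(0.0), np.float64(0.0), None), (150, np.float64(0.0), np.float64(0.0), None), (175, np.float64(0.0), np.float64(0.0), None)]
```

The lid is still sinking, so it doesn't hold. I'll turn the gripper 90° with a 44 mm gap and use the finger with its square edge toward the hub.

Request:
{"op": "step_arm", "data": {"series": [0, 0, -12, 0.174, 0.53, 0, 0, -12, 0.174, 0.53, 0, 0, -12, 0.174, 0.53, 0, 0, -12, 0.174, 0.53, 0, 0, -12, 0.174, 0.53, 0, 0, -12, 0.174, 0.53, 15, 5, -12, 0.174, 0.53, 25, 8.7, -12, 0.174, 0.53, 37, 15, -8, 0.178, 0.53, 40, 15, 0, 0, 0.53, 0, 0, 0, 0, 0.53]}}

```text
clock: 18.58
eef_pos: [603.5, -371.0, 194.7]
eef_rot: [3.141, -0.001, 2.479]
wrist_force: [-0.6, 0.1, -0.3]
finger_gap: 44.4
finger_force: 0.0
```

```bash
python3 lid.py w15
python3 - <<'E'
from h import *
s=manip.read_state(); p=s['eef_pos'];Rm=R.from_euler('xyz',s['eef_rot']).as_matrix(); print(s['joints'])
im=load('w15')[0].copy()
for yy in(22,-22):
  for xx in (8,-8):
    u=proj('w15',p+Rm@[xx,yy,25]); cv2.circle(im,(int(u[0]),int(u[1])),3,(0,0,255),-1)
cv2.imwrite('pics/w15b.png',im)
E
```

```text
18.625 [ 602.26226125 -371.99108961  194.91214041] 2.477302516348749 [-0.31661573 -0.17606091  0.05576312] 44.031016662393874
lid angle deg 12441 [2.4 2.9 3.8 5.2 7. ]
ball 101 [303. 209.] x,y,z [-48.1   2.5 -16.3 -13.7]
ball 189 [308. 231.] x,y,z [-42.    2.6  34.5  37.5]
[-6.04984412e-01  6.92190740e-01  1.02839673e+00 -1.25712195e-04
  1.42175274e+00 -1.51147195e+00]
```

View pics/w15b.png

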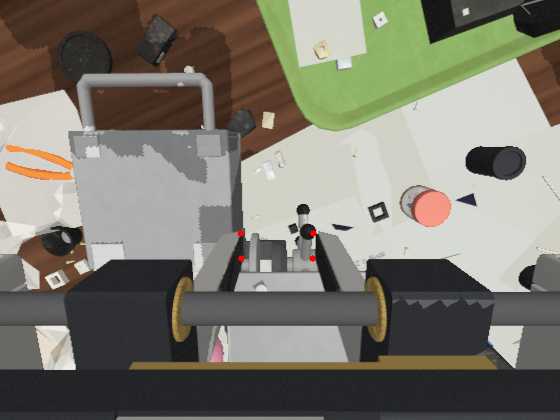

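The view shows the pad's tip corner at about (314,235), next to the upper ball at (308,231). I'll shift 2.5 mm along case y and push down, drifting outward.

Request:
{"op": "step_arm", "data": {"series": [1.5, 2, -20, 0, 0.53, 0, 0, -23, 0, 0.53, -0.8, 0.6, -7, 0, 0.53, -0.8, 0.6, -7, 0, 0.53, -0.8, 0.7, -6, 0, 0.53, -0.4, 0.3, -8, 0, 0.53, -0.4, 0.3, -8, 0, 0.53, -0.8, 0.6, -7, 0, 0.53, -0.8, 0.6, -6, 0, 0.53, 0, 0, 0, 0, 0.53]}}

```text
clock: 19.88
eef_pos: [598.2, -367.0, 103.2]
eef_rot: [3.142, -0.0, 2.476]
wrist_force: [0.3, 0.8, 0.5]
finger_gap: 44.0
finger_force: 0.2
```

```bash
python3 lid.py w16
```

```text
19.925 [ 598.19092566 -366.86574544  103.29282582] 2.4758218063613757 [ 0.51385122 -0.25488124  0.05902274] 43.970100028475265
lid angle deg 24366 [2.5 2.9 3.6 4.8 7.8]
ball 752 [322. 264.] x,y,z [-57.4   1.9  27.1  61.8]
```

Request:
{"op": "step_arm", "data": {"series": [-0.9, 0.7, -3, 0, 0.53, -0.9, 0.7, -3, 0, 0.53, -0.9, 0.7, -3, 0, 0.53, 0, 0, 0, 0, 0.53, 0, 0, 30, 0, 0.53, 0, 0, 40, 0, 0.53, 0, 0, 20, 0, 0.53, 0, 0, 0, 0, 0.53]}}

```text
clock: 20.92
eef_pos: [595.8, -365.0, 185.2]
eef_rot: [3.142, 0.001, 2.476]
wrist_force: [1.0, -0.2, -0.9]
finger_gap: 43.8
finger_force: 0.0
```

```bash
python3 lid.py w17
```

```text
20.975 [ 595.42834642 -364.74057173  183.61302628] 2.4758237886012315 [ 0.01254023 -0.01863227 -0.59945423] 43.99356966677593
lid angle deg 13014 [2.4 2.9 3.8 5.1 7. ]
ball 106 [303. 221.] x,y,z [-48.5   2.1 -15.6 -13.2]
ball 189 [308. 247.] x,y,z [-42.    2.   35.2  38.3]
```

A full spoke in one stroke. I'll trim the remaining 4° by pressing the upper ball slightly.

Request:
{"op": "step_arm", "data": {"series": [6.3, -4.9, -10, 0, 0.53, 0, 0, -18, 0, 0.53, 0, 0, -6, 0, 0.53, 0, 0, -5, 0, 0.53, 0, 0, 0, 0, 0.53, 0, 0, 20, 0, 0.53, -5, 4, 25, 0, 0.53, 0, 0, 0, 0, 0.53]}}

```text
clock: 21.98
eef_pos: [597.6, -366.1, 194.7]
eef_rot: [3.141, 0.006, 2.476]
wrist_force: [-0.5, 0.3, 0.2]
finger_gap: 44.4
finger_force: 0.0
```

```bash
python3 lid.py w18
```

```text
22.025 [ 597.23627099 -365.880731    192.58219995] 2.4758704447796513 [ 0.56233532  0.54591372 -0.64924445] 44.16919594067128
lid angle deg 12223 [2.5 2.9 3.8 5.2 7.1]
ball 100 [302. 216.] x,y,z [-48.2   2.  -16.  -13. ]
ball 182 [307. 240.] x,y,z [-42.2   2.3  35.   37.9]
```

Request:
{"op": "step_arm", "data": {"series": [5, -4, -15, 0, 0.53, 0, 0, -22, 0, 0.53, 0, 0, -6, 0, 0.53, 0, 0, -5.5, 0, 0.53, 0, 0, 0, 0, 0.53, 0, 0, 20, 0, 0.53, -5, 4, 28, 0, 0.53, 0, 0, 0, 0, 0.53]}}

```text
clock: 23.02
eef_pos: [597.7, -366.3, 193.0]
eef_rot: [3.141, 0.005, 2.476]
wrist_force: [-0.2, -0.1, -0.1]
finger_gap: 44.1
finger_force: 0.0
```

```bash
python3 lid.py w19
```

```text
23.075 [ 597.29598696 -366.06967423  191.02254116] 2.475770904396591 [0.014353   0.54595922 0.42362325] 44.046456069295786
lid angle deg 12372 [2.4 2.9 3.8 5.2 7. ]
ball 97 [302. 217.] x,y,z [-46.9   2.1 -19.  -15.1]
ball 185 [307. 237.] x,y,z [-44.    2.3  32.   34.5]
```

The star is now two full spokes on from the start. Testing the lid again.

Request:
{"op": "step_arm", "data": {"series": [-30, 0, 0, -0.17, 0.53, -40, -5, 0, -0.175, 0.57, -40, -8, 0, -0.175, 0.57, -38.4, -8.6, 0, -0.175, 0.57, 0, 0, 0, -0.175, 0.57, 0, 0, 0, -0.175, 0.57, 0, 0, 0, -0.175, 0.57, 0, 0, -20, -0.175, 0.57, 0, 0, -20, -0.174, 0.57, 0, 0, -30, 0, 0.57, 0, 0, -29, 0, 0.57, 0, 0, 0, 0, 0.57]}}

```text
clock: 24.58
eef_pos: [447.6, -386.5, 88.4]
eef_rot: [-3.137, -0.001, 0.907]
wrist_force: [-0.0, 0.3, 0.8]
finger_gap: 40.3
finger_force: 0.0
```

Request:
{"op": "step_arm", "data": {"series": [1.2, -1, 0.5, 0, 0.57, 0, 0, 0, 0, 1, 0, 0, 0, 0, 1, 0, 0, 0, 0, 1, 0, 0, 0, 0, 1, 0.6, -0.5, 15.7, 0, 1, 1.8, -1.4, 15.5, 0, 1, 3, -2.3, 15.2, 0, 1, 4.2, -3.3, 14.8, 0, 1, 5.3, -4.1, 14.2, 0, 1, 6.2, -4.8, 13.5, 0, 1, 7, -5.5, 12.6, 0, 1, 7.5, -6, 11.6, 0, 1, 0, 0, 0, 0, 1, 0, 0, 0, 0, 1], "squeeze": 15}}

```text
clock: 26.45
eef_pos: [485.4, -415.9, 206.0]
eef_rot: [3.141, -0.0, 0.907]
wrist_force: [-4.1, 5.5, 7.0]
finger_gap: 9.4
finger_force: 15.0
```

Request:
{"op": "step_arm", "data": {"series": [0, 0, 0, 0, 0, 0, 0, 0, 0, 0, 0, 0, 0, 0, 0, 0, 0, 20, 0, 0, 0, 0, 40, 0, 0, 0, 0, 40, 0, 0, 0, 0, 0, 0, 0, 0, 0, 0, 0, 0]}}

```text
clock: 27.45
eef_pos: [485.2, -416.2, 303.8]
eef_rot: [-3.14, -0.0, 0.907]
wrist_force: [-0.0, 0.4, -0.4]
finger_gap: 86.1
finger_force: 0.0
```

```bash
python3 lid.py w20
```

```text
27.5 [ 485.16115312 -416.09496424  303.3246371 ] 0.9067978319373768 [-0.71110064 -0.46431211 -0.18879457] 89.79552897842608
lid angle deg 5034 [46.4 46.9 47.8 49.3 51.5]
ball 114 [348.  72.] x,y,z [-43.    1.9  32.3  35.3]
ball 59 [335.  81.] x,y,z [-46.9   1.7 -18.9 -15.6]
```

The lid stands. I'll wait to check that it isn't creeping.

Request:
{"op": "step_arm", "data": {"series": [0, 0, 20, 0, 0, 0, 0, 0, 0, 0, 0, 0, 0, 0, 0, 0, 0, 0, 0, 0, 0, 0, 0, 0, 0, 0, 0, 0, 0, 0, 0, 0, 0, 0, 0, 0, 0, 0, 0, 0, 0, 0, 0, 0, 0, 0, 0, 0, 0, 0, 0, 0, 0, 0, 0, 0, 0, 0, 0, 0, 0, 0, 0, 0, 0, 0, 0, 0, 0, 0, 0, 0, 0, 0, 0, 0, 0, 0, 0, 0]}}

```text
clock: 29.5
eef_pos: [485.4, -416.3, 324.7]
eef_rot: [-3.142, -0.0, 0.907]
wrist_force: [0.3, -0.5, -0.7]
finger_gap: 93.7
finger_force: 0.0
```

```bash
python3 lid.py w21; python3 -c "
from h import *
snap('scene','scene3')"
```

```text
29.55 [ 485.35028634 -416.29240189  324.74067102] 0.9068342131714597 [-0.29759593  0.00365236 -0.0149056 ] 94.19816850104536
lid angle deg 4582 [46.4 46.9 47.9 49.4 51.7]
ball 100 [343.  76.] x,y,z [-43.1   2.   32.1  35.5]
ball 52 [332.  84.] x,y,z [-46.7   1.7 -19.  -16.8]
```

View pics/w21.png

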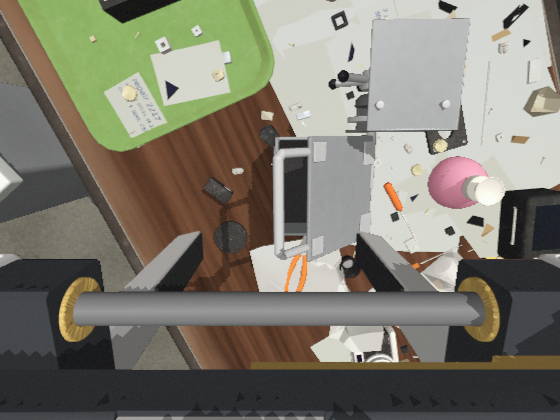

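The lid stands half open, with the bar at (280,200), and hasn't moved in 2 s. The gripper is clear and the things lying around look undisturbed.

```bash
python3 -c "
from cell import manip
print(manip.sign_off())"
```

```text
the job is handed in; nothing more can be done
None
```

The brake holds after two spokes: the lid fell at the start, sank slowly shut after the first, and stayed at about 45° without creeping for 2 s after the second, so I left it there and handed in (about 30 of 72 s used); the first push stopped about 4° short of a full spoke when that test was run.

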